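Stack the sample cassettes with the loaded one on top

TASK

Three look-alike closed cassettes lie on the bench, and one of them still holds a heavy steel block: feel by lifting which one it is. Stack all three into one pile in the middle of the aluminium plate, lined up with it, the two empty ones below and the loaded one on top, ready to be taken next, edges flush all round. Keep the cassettes level, set them down gently without dropping them, and leave the other things where they are.

Things in the scene. Friction and masses are not known exactly. Their poses are not given: they have to be found in the camera images.
- cassette_a: one of three look-alike closed white cassettes (hinged opaque lid), 100 mm long (its x), 60 mm wide (its y), 26 mm high, flat top and bottom; origin at the centre of its underside, z up. Empty it weighs about 0.1 kg, loaded (a steel block inside) 0.33 to 0.45 kg; which of the three is loaded changes and cannot be seen
- cassette_b: one of three look-alike closed white cassettes (hinged opaque lid), 100 mm long (its x), 60 mm wide (its y), 26 mm high, flat top and bottom; origin at the centre of its underside, z up. Empty it weighs about 0.1 kg, loaded (a steel block inside) 0.33 to 0.45 kg; which of the three is loaded changes and cannot be seen
- cassette_c: one of three look-alike closed white cassettes (hinged opaque lid), 100 mm long (its x), 60 mm wide (its y), 26 mm high, flat top and bottom; origin at the centre of its underside, z up. Empty it weighs about 0.1 kg, loaded (a steel block inside) 0.33 to 0.45 kg; which of the three is loaded changes and cannot be seen
- stack_plate: flat bare aluminium plate, fixed to the bench, 130 mm long (its x), 90 mm wide (its y), 6 mm thick; origin at the centre of its underside, so its top is at +6 mm
- marker_black: black and white marker pen, 138 mm long, 14 mm thick, lying; origin at the underside's middle; a bystander, leave it alone
- spatula: metal double-ended spatula, 170 mm long, 5 mm high, lying; origin at the underside's middle; a bystander, leave it alone
- timer: small bench timer, 62 x 66 x 18 mm; origin under its centre; a bystander, leave it alone
- jar_small: small jar with a white lid, 44 mm across, 50 mm high; origin under its centre; a bystander, leave it alone
- tape_roll: roll of cream tape lying flat, 68 mm across, 18 mm high; origin under its centre; a bystander, leave it alone
- cap_mint: screw cap, 40 mm across, 13 mm high; origin under its centre; a bystander, leave it alone
There are look-alikes about, which are no part of the job. Leave any black look-alike of the cassette_c alone. Leave any turquoise look-alike of the cassette_a alone.

How it is judged:
At the end, for the whole second after the job is handed in: All three cassettes lie level and at rest in one pile on the plate, the loaded one on top (it bears with over 2.2 N on the next); each within 7 mm and 0.09 rad (5 degrees) of the others, and within 10 mm and 0.12 rad of the plate's centre and long axis (either way round) (horizontal distance between each of cassette_a, cassette_b, cassette_c and stack_plate below 0.01 m and angle between the x axis of each of cassette_a, cassette_b, cassette_c and the x axis of stack_plate, either way round below 0.12 rad and angle between each of cassette_a, cassette_b, cassette_c's own z axis and vertical below 0.06 rad and linear speed of each of cassette_a, cassette_b, cassette_c below 0.02 m/s and horizontal distance between each of cassette_b, cassette_c and cassette_a below 0.007 m and angle between the x axis of each of cassette_b, cassette_c and the x axis of cassette_a, either way round below 0.09 rad and horizontal distance between cassette_c and cassette_b below 0.007 m and angle between the x axis of cassette_c and the x axis of cassette_b, either way round below 0.09 rad and ((z of cassette_a in the frame of stack_plate above 0.05 m and (contact force between cassette_a and cassette_b above 2.2 N or contact force between cassette_a and cassette_c above 2.2 N)) or (z of cassette_b in the frame of stack_plate above 0.05 m and (contact force between cassette_b and cassette_a above 2.2 N or contact force between cassette_b and cassette_c above 2.2 N)) or (z of cassette_c in the frame of stack_plate above 0.05 m and (contact force between cassette_c and cassette_a above 2.2 N or contact force between cassette_c and cassette_b above 2.2 N)))); the robot touches nothing.
It fails at once if a cassette is tipped by more than about 35 degrees (angle between any of cassette_a, cassette_b, cassette_c's own z axis and vertical above 0.6 rad).
It fails at once if a cassette is dropped or thrown: it moves at over 0.45 m/s, a fall of some 10 mm, while not held ((linear speed of cassette_a above 0.45 m/s and contact force between the fingers and cassette_a below 0.1 N) or (linear speed of cassette_b above 0.45 m/s and contact force between the fingers and cassette_b below 0.1 N) or (linear speed of cassette_c above 0.45 m/s and contact force between the fingers and cassette_c below 0.1 N)).
It fails at once if a bystander is moved by more than 30 mm (distance of any of marker_black, spatula, timer, jar_small, tape_roll, cap_mint from where it was at the start of the episode above 0.03 m).
It also fails if it takes over 72 s, if anything falls off the work surface, if the arm or the gripper's body presses on something with over 40 N, if the wrist force passes 120 N, or if a joint passes its speed limit or range.

ROBOT

A 6-joint arm with a two-finger parallel gripper is mounted at the origin on a cart in front of the work surface, level with it; the furniture and walls round the work are solid. World frame = base frame: x ahead of the robot, y to its left, z up, the work surface at z = 0. Lengths are in m, angles in rad, forces in N, time in s.
With the tool pointing down it reaches from about 0.35 to 0.925 m from the base axis. Payload 6.4 kg.
Tool frame: the origin (TCP) lies at the very end of the fingers, on their centre line; the grasp point (between the pads) lies 19 mm behind it; z points along the fingers, y is the line along which they close (so a half turn about z gives the same grasp; the last joint's range is limited). The gripper opens to 94 mm and grips with 3 to 60 N. Pads are 16 mm wide; open, the fingers measure 119 mm over their backs; the gripper's body (75 mm by 177 mm) begins 78 mm behind the grasp point.
Start: joints at [-1.397, 0.245, 1.558, -0, 1.339, -0.174], TCP at [0.222, -0.611, 0.205] pointing down, gripper open.
Joint ranges: [-3.13, 3.13], [-1.02, 2.26], [0.13, 2.54], [-0.95, 4.09], [0.21, 2.88], [-2.74, 2.74]. Speed limits (rad/s): [2.57, 2.57, 3.14, 3.14, 3.14, 3.14].

INTERFACE

Orientations are given as a unit quaternion [x, y, z, w].
In Python, from station import observe, snapshot, close_job gives the robot as it stands.
- The arm moves only by the tool play_rows, never from a script. Its argument "commands" is a list of rows, each an object with "offset": the shift along the tool's x, y, z as a fraction of full scale, a list of three; "angular": the turn, a rotation vector about the tool's x, y, z as a fraction of full scale, a list of three; "gripper": the opening, from 0 (shut) to 1 (fully open). In form: [{"offset": [dx, dy, dz], "angular": [rx, ry, rz], "gripper": gripper}, ...]. A call has 1 to 12 rows; each row shifts and turns the commanded pose from where the row before left it, along the tool's axes as they then stand; what a row does not reach is not made up. Full scale, the value 1, is 0.04 m for a shift and 180 degrees for a turn. A row lasts 1/12 s, in which the tool goes at most 41.7 mm and 7.16 degrees, less where a joint would pass 70% of its speed; a pose out of reach is approached as far as the arm can. A call with a number of a shift or a turn outside -1 to 1 is refused whole. A call with a gripper value outside its range is refused whole. The fingers move at their own pace and stop on an object; "force" is the grip in N (left out, the last holds). Time passes only in rows, so rows that do not move let the fingers close. It gives the time, the measured TCP pose, the force, the opening and the grip force at its end, in the units of the state.
- observe(): the state, without advancing time (a new reading comes with each control period).
- snapshot(name): name is "scene" or "top" or "wrist"; returns a dict with "color" (480x640x3 uint8, red, green, blue), "fx", "fy", "cx", "cy" (pixels), "view" (4x4, takes a point from world to camera coordinates). Camera axes: x right, y up, looking along -z (the intrinsics and any distortion apply to the point x, -y, -z); pixel columns grow to the right and rows downward; lengths in m; the calibration is good to about 2 mm. The wrist camera is an equidistant fisheye: a pixel r from the principal point sees the ray r / f radians off the axis. A picture is of the moment at which its call begins. There is no depth.
- close_job(): hands the job in; it is judged then, once.
The state is a dict: "clock": time; "joint_positions": joint angles; "qvel": joint speeds; "effort": joint torques, N m; "tcp_pos": TCP position; "orientation": TCP orientation; "force": force on the tool from outside, world axes, zero at the start; "ft_torque": the same for the moment, N m; "grip_width": finger opening in m; "finger_force": force on a finger pad.
Only numpy, scipy, OpenCV 4.12 (cv2) and the standard library are available. Lean on these libraries where they do the work, as an engineer would, in place of code of your own. Each camera call takes 0.05 s, during which the arm holds its last target. There are 200 camera calls.

## Working session

There is one attempt and no reset: what is moved stays moved. The work goes in short steps, Python scripts to look and compute and a tool call to move; the robot and the scene stay as the last step left them, time stands still between calls to the robot, and variables do not carry over. Pictures are saved under pics/ and viewed, at most 10 in all, crops included, and the job is handed in when it is done.

Besides the shell and the picture viewer there is one more tool, called after "Call:" in YAML: its name, and indented under it one key for each argument. play_rows: Moves the arm, as the interface text tells. Its arguments: {"type":"object","properties":{"commands":{"type":"array","items":{"type":"object","properties":{"offset":{"type":"array","items":{"type":"number"}},"angular":{"type":"array","items":{"type":"number"}},"gripper":{"type":"number"}}}},"force":{"type":"number"}},"required":["commands"]}

```bash
mkdir -p pics; ls; python3 - <<'E'
from station import observe,snapshot
import cv2,numpy as np
s=observe();print({k:np.round(v,3).tolist() for k,v in s.items()})
for n in("top","scene"):
    d=snapshot(n);cv2.imwrite(f"pics/{n}0.png",d["color"][:,:,::-1]);np.savez(f"{n}0.npz",**d)
    print(n,d["fx"],d["fy"],d["cx"],d["cy"],np.round(d["view"],3).tolist(), d.keys())
E
```

```text
pics
{'clock': 0.0, 'joint_positions': [-1.397, 0.246, 1.559, -0.0, 1.339, -0.174], 'qvel': [-0.0, 0.001, -0.0, -0.0, 0.0, 0.001], 'effort': [-0.002, -41.584, -31.46, 0.068, 0.033, -0.0], 'tcp_pos': [0.221, -0.61, 0.204], 'orientation': [0.985, 0.173, -0.0, -0.001], 'force': [-1.118, 1.71, -0.4], 'ft_torque': [-0.01, 0.008, -0.035], 'finger_force': 0.0, 'grip_width': 0.094}
top 507.36935631938115 507.36935631938115 323.3247146264722 242.38986086315774 [[-0.022, -1.0, -0.001, 0.065], [0.991, -0.022, 0.134, -0.526], [-0.134, 0.002, 0.991, -1.323], [0.0, 0.0, 0.0, 1.0]] dict_keys(['color', 'fx', 'fy', 'cx', 'cy', 'view'])
scene 446.22997235069084 446.22997235069084 312.40021393216585 245.4024258589584 [[-0.564, -0.825, -0.008, 0.314], [0.464, -0.325, 0.824, -0.247], [-0.683, 0.461, 0.566, -1.188], [0.0, 0.0, 0.0, 1.0]] dict_keys(['color', 'fx', 'fy', 'cx', 'cy', 'view'])
```

View pics/top0.png

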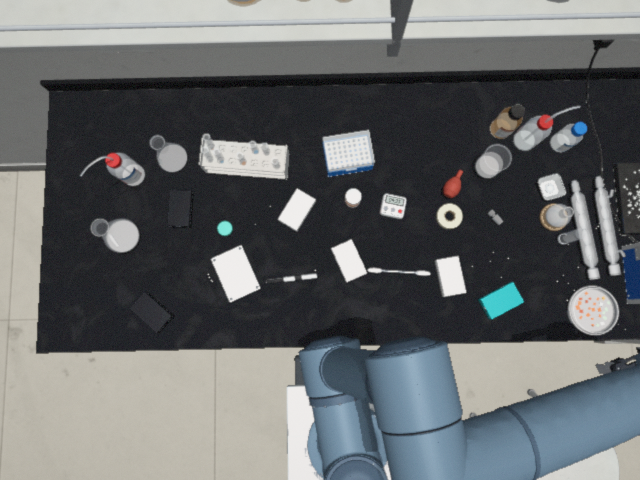

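View pics/scene0.png

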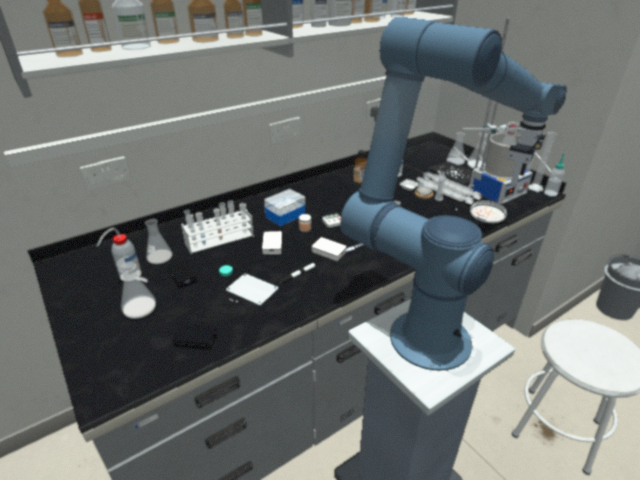

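```bash
cat > h.py <<'E'
import numpy as np,cv2
def ray(d,uv,fish=False):
    x=(uv[0]-d["cx"])/d["fx"];y=(uv[1]-d["cy"])/d["fy"]
    if fish:
        r=np.hypot(x,y);s=np.sin(r)/max(r,1e-9);v=np.array([x*s,-y*s,-np.cos(r)])
    else: v=np.array([x,-y,-1.])
    V=np.array(d["view"]);R=V[:3,:3]
    return -R.T@V[:3,3],R.T@v
def onplane(d,uv,z,fish=False):
    c,v=ray(d,uv,fish);return (c+v*(z-c[2])/v[2])[:2]
def rects(d,z,fish=False,thr=170,lo=300,hi=60000,size=None):
    """white blobs -> contours cast on plane z (subpixel via upsampling), min-area rect there"""
    k=4;im=cv2.resize(np.array(d["color"]),None,fx=k,fy=k,interpolation=cv2.INTER_CUBIC)
    m=((im.min(2)>thr)&(im.max(2).astype(int)-im.min(2)<45)).astype(np.uint8)
    m=cv2.morphologyEx(m,cv2.MORPH_OPEN,np.ones((9,9),np.uint8))
    out=[]
    for c in cv2.findContours(m,cv2.RETR_EXTERNAL,cv2.CHAIN_APPROX_NONE)[0]:
        if not lo*k*k<cv2.contourArea(c)<hi*k*k: continue
        px=(c[:,0,:]+.5)/k-.5
        p=np.array([onplane(d,q,z,fish) for q in px])
        (cx,cy),(w,h),a=cv2.minAreaRect((p*1000).astype(np.float32))
        if w<h: w,h,a=h,w,a+90
        a=(a+90)%180-90
        out.append((px.mean(0).round(),round(cx/1e3,4),round(cy/1e3,4),round(w,1),round(h,1),round(a,2)))
    return out
E
python3 - <<'E'
import numpy as np
from h import *
d=dict(np.load("top0.npz"))
for z in(.026,.006):
  print(z)
  for thr in(150,200):
    for r in rects(d,z,thr=thr,hi=4000):
      if 70<r[3]<180 and 190<r[0][1]<310: print(thr,*r)
for uv in [(353,198),(394,206),(450,215),(225,228),(399,272),(291,278),(501,300)]: print(uv,onplane(d,uv,.01).round(3))
E
```

```text
0.026
150 [451. 276.] 0.4311 -0.2847 101.3 61.8 8.91
150 [235. 273.] 0.4507 0.2914 129.9 90.5 23.58
150 [349. 260.] 0.4787 -0.0135 101.5 61.7 22.96
150 [122. 236.] 0.559 0.5973 86.4 85.8 1.56
150 [296. 209.] 0.6216 0.1249 101.6 61.9 -32.25
200 [590. 308.] 0.3324 -0.6519 107.6 107.1 42.13
200 [451. 276.] 0.431 -0.2852 98.4 58.4 8.94
200 [235. 273.] 0.4506 0.2911 127.1 87.9 23.28
200 [349. 260.] 0.4788 -0.0137 98.6 58.8 22.94
200 [296. 209.] 0.622 0.125 98.4 58.8 -32.42
0.006
150 [451. 276.] 0.4324 -0.2897 102.7 62.8 8.91
150 [235. 273.] 0.4523 0.2949 131.8 91.8 23.58
150 [349. 260.] 0.4807 -0.0146 103.0 62.6 22.96
150 [122. 236.] 0.5622 0.6053 87.6 87.0 1.56
150 [296. 209.] 0.6257 0.1259 103.1 62.8 -32.25
200 [590. 308.] 0.3323 -0.6623 109.2 108.7 42.13
200 [451. 276.] 0.4323 -0.2902 99.8 59.3 8.94
200 [235. 273.] 0.4521 0.2946 129.0 89.1 23.28
200 [349. 260.] 0.4808 -0.0148 100.0 59.7 22.94
200 [296. 209.] 0.6261 0.126 99.9 59.7 -32.42
(353, 198) [ 0.653 -0.031]
(394, 206) [ 0.628 -0.143]
(450, 215) [ 0.599 -0.296]
(225, 228) [0.576 0.322]
(399, 272) [ 0.445 -0.149]
(291, 278) [0.435 0.143]
(501, 300) [ 0.364 -0.42 ]
```

```bash
cat >> h.py <<'E'
def plan(x,y,z,psi,cur=None):
    from station import observe
    s=observe();p=np.array(s["tcp_pos"]);q=s["orientation"]
    from scipy.spatial.transform import Rotation as R
    M=R.from_quat(q).as_matrix();ps=np.degrees(np.arctan2(M[1,0],M[0,0]))
    if cur is not None: p,ps=np.array(cur[:3]),cur[3]
    w=np.array([x,y,z])-p
    for nm,a in(("before turn",ps),("after turn",psi)):
        c,sn=np.cos(np.radians(a)),np.sin(np.radians(a))
        o=np.array([c*w[0]+sn*w[1],sn*w[0]-c*w[1],-w[2]])/.04
        print(nm,"offset units",o.round(3))
    print("turn units",round(-(psi-ps)/180,4),"tilt",(M[:,2]).round(4),"psi",round(ps,2),"t",s["clock"],"pos",p.round(4),"F",np.round(s["force"],2),"w",round(s["grip_width"],4))
E
python3 -c "
from h import *
plan(.431,-.285,.1,8.9)"
```

```text
before turn offset units [ 7.699 -5.866  2.612]
after turn offset units [ 6.434 -7.23   2.612]
turn units 0.0613 tilt [-3.0e-04  1.7e-03 -1.0e+00] psi 19.93 t 0.1 pos [ 0.2215 -0.6105  0.2045] F [0.6  0.4  0.77] w 0.0942
```

Call:
play_rows:
  commands:
    - {"offset": [0.64,-0.49,0.2],"angular": [0,0,0],"gripper": 0.8}
    - {"offset": [0.64,-0.49,0.2],"angular": [0,0,0],"gripper": 0.8}
    - {"offset": [0.64,-0.49,0.2],"angular": [0,0,0],"gripper": 0.8}
    - {"offset": [0.64,-0.49,0.2],"angular": [0,0,0],"gripper": 0.8}
    - {"offset": [0.64,-0.49,0.2],"angular": [0,0,0],"gripper": 0.8}
    - {"offset": [0.64,-0.49,0.2],"angular": [0,0,0],"gripper": 0.8}
    - {"offset": [0.64,-0.49,0.2],"angular": [0,0,0],"gripper": 0.8}
    - {"offset": [0.64,-0.49,0.2],"angular": [0,0,0],"gripper": 0.8}
    - {"offset": [0.64,-0.49,0.2],"angular": [0,0,0],"gripper": 0.8}
    - {"offset": [0.64,-0.49,0.2],"angular": [0,0,0],"gripper": 0.8}
    - {"offset": [0.64,-0.49,0.2],"angular": [0,0,0],"gripper": 0.8}
    - {"offset": [0.64,-0.49,0.2],"angular": [0,0,0],"gripper": 0.8}
  force: 25

```text
clock: 1.1
tcp_pos: [0.4306, -0.2836, 0.1088]
orientation: [0.985, 0.173, -0.0, -0.0]
force: [0.8, -1.3, 0.1]
grip_width: 0.0752
finger_force: 0.0
```

Call:
play_rows:
  commands:
    - {"offset": [0,0,0],"angular": [0,0,0.03],"gripper": 0.8}
    - {"offset": [0,0,0],"angular": [0,0,0.031],"gripper": 0.8}
    - {"offset": [0,0,0],"angular": [0,0,0],"gripper": 0.8}
    - {"offset": [0,0,0],"angular": [0,0,0],"gripper": 0.8}

```text
clock: 1.43
tcp_pos: [0.4301, -0.2851, 0.1092]
orientation: [0.997, 0.079, -0.0, -0.0]
force: [-0.4, -0.1, -0.5]
grip_width: 0.075
finger_force: 0.0
```

```bash
python3 -c "
from h import *
from station import snapshot
plan(.431,-.285,.045,8.9)
d=snapshot('wrist');cv2.imwrite('pics/w1.png',d['color'][:,:,::-1]);np.savez('w1.npz',**d)
for z in (.026,.006): print(*rects(d,z,True,lo=1000),sep='\n')"
```

```text
before turn offset units [0.023 0.002 1.606]
after turn offset units [2.300e-02 1.000e-03 1.606e+00]
turn units 0.0011 tilt [-3.e-04  3.e-04 -1.e+00] psi 9.1 t 1.4333 pos [ 0.4301 -0.2851  0.1092] F [-0.38 -0.12 -0.49] w 0.075
(array([274., 419.]), 0.2662, -0.2685, 126.8, 30.6, -80.83)
(array([324., 244.]), 0.4312, -0.2869, 100.3, 60.0, 8.78)
(array([173., 199.]), 0.4521, -0.1616, 155.5, 11.3, 85.46)
(array([ 32., 150.]), 0.4787, -0.0167, 100.7, 62.3, 22.92)
(array([369.,  35.]), 0.5895, -0.2945, 66.0, 59.9, -77.69)
(array([274., 419.]), 0.2485, -0.2681, 136.4, 33.0, -80.83)
(array([324., 244.]), 0.4261, -0.2879, 107.9, 64.6, 8.78)
(array([173., 199.]), 0.4486, -0.153, 167.3, 12.1, 85.46)
(array([ 32., 150.]), 0.4772, 0.0028, 108.4, 67.0, 22.92)
(array([369.,  35.]), 0.5965, -0.2961, 71.1, 64.4, -77.69)
```

View pics/w1.png

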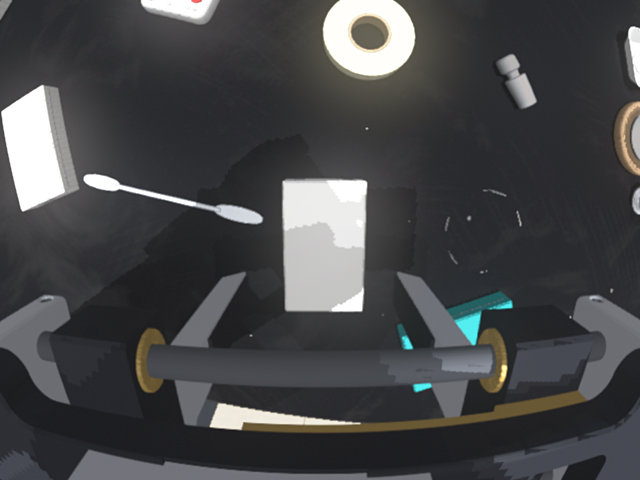

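Call:
play_rows:
  commands:
    - {"offset": [0.025,0.025,0.5],"angular": [0,0,0],"gripper": 0.8}
    - {"offset": [0,0,0.5],"angular": [0,0,0],"gripper": 0.8}
    - {"offset": [0,0,0.5],"angular": [0,0,0],"gripper": 0.8}
    - {"offset": [0,0,0.5],"angular": [0,0,0],"gripper": 0.8}
    - {"offset": [0,0,0.4],"angular": [0,0,0],"gripper": 0.8}
    - {"offset": [0,0,0.21],"angular": [0,0,0],"gripper": 0.8}
    - {"offset": [0,0,0],"angular": [0,0,0],"gripper": 0.8}
    - {"offset": [0,0,0],"angular": [0,0,0],"gripper": 0.8}

```text
clock: 2.15
tcp_pos: [0.4313, -0.2865, 0.0053]
orientation: [0.997, 0.078, 0.0, -0.0]
force: [-0.0, -0.1, 0.4]
grip_width: 0.0751
finger_force: 0.0
```

Call:
play_rows:
  commands:
    - {"offset": [0,0,0],"angular": [0,0,0],"gripper": 0.55}
    - {"offset": [0,0,0],"angular": [0,0,0],"gripper": 0.55}
    - {"offset": [0,0,0],"angular": [0,0,0],"gripper": 0.55}
    - {"offset": [0,0,0],"angular": [0,0,0],"gripper": 0.55}
    - {"offset": [0,0,0],"angular": [0,0,0],"gripper": 0.55}

```text
clock: 2.57
tcp_pos: [0.432, -0.2868, 0.0062]
orientation: [0.997, 0.078, 0.001, 0.001]
force: [-0.5, 0.9, 6.7]
grip_width: 0.0597
finger_force: 25.0
```

Call:
play_rows:
  commands:
    - {"offset": [0,0,-0.1],"angular": [0,0,0],"gripper": 0.55}
    - {"offset": [0,0,-0.3],"angular": [0,0,0],"gripper": 0.55}
    - {"offset": [0,0,-0.3],"angular": [0,0,0],"gripper": 0.55}
    - {"offset": [0,0,-0.2],"angular": [0,0,0],"gripper": 0.55}
    - {"offset": [0,0,0],"angular": [0,0,0],"gripper": 0.55}
    - {"offset": [0,0,0],"angular": [0,0,0],"gripper": 0.55}
    - {"offset": [0,0,0],"angular": [0,0,0],"gripper": 0.55}
    - {"offset": [0,0,0],"angular": [0,0,0],"gripper": 0.55}

```text
clock: 3.23
tcp_pos: [0.4309, -0.2857, 0.0405]
orientation: [0.997, 0.078, -0.0, -0.0]
force: [0.1, 0.3, -2.6]
grip_width: 0.0596
finger_force: 25.0
```

Call:
play_rows:
  commands:
    - {"offset": [0,0,0],"angular": [0,0,0],"gripper": 0.55}

```text
clock: 3.32
tcp_pos: [0.4309, -0.2857, 0.0404]
orientation: [0.997, 0.078, -0.0, -0.0]
force: [-0.2, 0.0, -3.3]
grip_width: 0.0596
finger_force: 25.0
```

Call:
play_rows:
  commands:
    - {"offset": [0,0,0],"angular": [0,0,0],"gripper": 0.55}

```text
clock: 3.4
tcp_pos: [0.4311, -0.2858, 0.0406]
orientation: [0.997, 0.078, -0.0, -0.0]
force: [0.9, -0.1, -2.4]
grip_width: 0.0603
finger_force: 25.0
```

Call:
play_rows:
  commands:
    - {"offset": [0,0,0],"angular": [0,0,0],"gripper": 0.55}

```text
clock: 3.48
tcp_pos: [0.4312, -0.2859, 0.0407]
orientation: [0.997, 0.078, -0.0, -0.0]
force: [-0.0, -0.7, -3.0]
grip_width: 0.0598
finger_force: 25.0
```

Call:
play_rows:
  commands:
    - {"offset": [0,0,0],"angular": [0,0,0],"gripper": 0.55}

```text
clock: 3.57
tcp_pos: [0.4312, -0.286, 0.0409]
orientation: [0.997, 0.078, -0.0, -0.0]
force: [0.0, -0.3, -2.7]
grip_width: 0.0596
finger_force: 25.0
```

```bash
python3 -c "
from h import *
plan(.4522,.2948,.1,23.4)"
```

```text
before turn offset units [  2.775 -14.263  -1.479]
after turn offset units [  6.248 -13.118  -1.479]
turn units -0.0803 tilt [-3.e-04  3.e-04 -1.e+00] psi 8.95 t 3.5667 pos [ 0.4312 -0.286   0.0409] F [ 0.03 -0.26 -2.68] w 0.0596
```

Call:
play_rows:
  commands:
    - {"offset": [0,0,0.3],"angular": [0,0,0],"gripper": 0.55}
    - {"offset": [0,0,0.3],"angular": [0,0,0],"gripper": 0.55}
    - {"offset": [0,0,0.15],"angular": [0,0,0],"gripper": 0.55}
    - {"offset": [0,0,0.08],"angular": [0,0,0],"gripper": 0.55}
    - {"offset": [0,0,0.05],"angular": [0,0,0],"gripper": 0.55}
    - {"offset": [0,0,0.01],"angular": [0,0,0],"gripper": 0.55}
    - {"offset": [0,0,0],"angular": [0,0,0],"gripper": 0.55}

```text
clock: 4.15
tcp_pos: [0.4301, -0.2847, 0.006]
orientation: [0.997, 0.078, -0.002, -0.002]
force: [-8.3, 5.9, 13.1]
grip_width: 0.0599
finger_force: 25.0
```

Call:
play_rows:
  commands:
    - {"offset": [0,0,0],"angular": [0,0,0],"gripper": 0.7}
    - {"offset": [0,0,0],"angular": [0,0,0],"gripper": 0.8}
    - {"offset": [0,0,0],"angular": [0,0,0],"gripper": 0.8}
    - {"offset": [0,0,0],"angular": [0,0,0],"gripper": 0.8}
    - {"offset": [0,0,-0.3],"angular": [0,0,0],"gripper": 0.8}
    - {"offset": [0,0,-0.6],"angular": [0,0,0],"gripper": 0.8}
    - {"offset": [0,0,-0.6],"angular": [0,0,0],"gripper": 0.8}
    - {"offset": [0,0,-0.6],"angular": [0,0,0],"gripper": 0.8}
    - {"offset": [0,0,-0.5],"angular": [0,0,0],"gripper": 0.8}
    - {"offset": [0,0,0],"angular": [0,0,0],"gripper": 0.8}
    - {"offset": [0,0,0],"angular": [0,0,0],"gripper": 0.8}

```text
clock: 5.07
tcp_pos: [0.432, -0.2868, 0.111]
orientation: [0.997, 0.078, 0.001, 0.001]
force: [0.2, 0.5, 0.0]
grip_width: 0.0755
finger_force: 0.0
```

```bash
python3 -c "
from h import *
plan(.4788,-.0145,.109,22.95)"
```

```text
before turn offset units [ 2.214 -6.544  0.049]
after turn offset units [ 3.731 -5.814  0.049]
turn units -0.0778 tilt [ 0.0023 -0.0024 -1.    ] psi 8.95 t 5.0667 pos [ 0.432  -0.2868  0.111 ] F [0.22 0.51 0.04] w 0.0755
```

Call:
play_rows:
  commands:
    - {"offset": [0.246,-0.727,0],"angular": [0,0,0],"gripper": 0.8}
    - {"offset": [0.246,-0.727,0],"angular": [0,0,0],"gripper": 0.8}
    - {"offset": [0.246,-0.727,0],"angular": [0,0,0],"gripper": 0.8}
    - {"offset": [0.246,-0.727,0],"angular": [0,0,0],"gripper": 0.8}
    - {"offset": [0.246,-0.727,0],"angular": [0,0,0],"gripper": 0.8}
    - {"offset": [0.246,-0.727,0],"angular": [0,0,0],"gripper": 0.8}
    - {"offset": [0.246,-0.727,0],"angular": [0,0,0],"gripper": 0.8}
    - {"offset": [0.246,-0.727,0],"angular": [0,0,0],"gripper": 0.8}
    - {"offset": [0.246,-0.727,0],"angular": [0,0,0],"gripper": 0.8}

```text
clock: 5.82
tcp_pos: [0.4769, -0.012, 0.1077]
orientation: [0.997, 0.078, -0.001, -0.001]
force: [0.5, -0.3, -0.4]
grip_width: 0.0752
finger_force: 0.0
```

Call:
play_rows:
  commands:
    - {"offset": [0,0,0],"angular": [0,0,-0.03],"gripper": 0.8}
    - {"offset": [0,0,0],"angular": [0,0,-0.03],"gripper": 0.8}
    - {"offset": [0,0,0],"angular": [0,0,-0.018],"gripper": 0.8}
    - {"offset": [0,0,0],"angular": [0,0,0],"gripper": 0.8}
    - {"offset": [0,0,0],"angular": [0,0,0],"gripper": 0.8}

```text
clock: 6.23
tcp_pos: [0.4772, -0.0135, 0.1081]
orientation: [0.98, 0.198, -0.001, -0.001]
force: [-1.4, -0.2, 0.5]
grip_width: 0.0747
finger_force: 0.0
```

```bash
python3 -c "
from h import *
from station import snapshot
d=snapshot('wrist')
print(*[r for r in rects(d,.026,True,lo=1000) if 80<r[3]<150],sep='\n')
plan(.4788,-.0145,.0045,22.95)"
```

```text
(array([ 26., 146.]), 0.4597, 0.2716, 120.3, 79.5, 23.19)
(array([221.,  21.]), 0.6171, 0.1258, 88.7, 60.0, -32.48)
before turn offset units [0.025 0.033 2.598]
after turn offset units [0.025 0.033 2.598]
turn units -0.0003 tilt [-1.9e-03  5.0e-04 -1.0e+00] psi 22.89 t 6.2833 pos [ 0.4774 -0.0137  0.1084] F [ 0.45 -0.19 -0.34] w 0.0749
```

```bash
python3 -c "
from h import *
from station import snapshot
d=snapshot('wrist')
for t in(100,120,140,155): print(t,*[r for r in rects(d,.026,True,lo=1000,thr=t) if abs(r[2])<.06],sep='\n')
"
```

```text
100
(array([323., 244.]), 0.479, -0.0148, 100.5, 60.8, 22.88)
(array([441.,  41.]), 0.6587, -0.0348, 48.3, 48.2, 48.45)
120
(array([323., 244.]), 0.4788, -0.0148, 100.1, 60.3, 23.05)
(array([443.,  38.]), 0.6596, -0.0346, 46.7, 46.4, 19.8)
140
(array([323., 244.]), 0.4786, -0.0147, 99.4, 60.1, 23.17)
(array([444.,  37.]), 0.6598, -0.0346, 46.3, 45.9, -17.96)
155
(array([324., 212.]), 0.502, -0.0052, 58.8, 48.5, -66.78)
(array([444.,  37.]), 0.6597, -0.0345, 45.9, 45.6, 19.82)
```

Call:
play_rows:
  commands:
    - {"offset": [0.025,0.035,0.5],"angular": [0,0,0],"gripper": 0.8}
    - {"offset": [0,0,0.5],"angular": [0,0,0],"gripper": 0.8}
    - {"offset": [0,0,0.5],"angular": [0,0,0],"gripper": 0.8}
    - {"offset": [0,0,0.5],"angular": [0,0,0],"gripper": 0.8}
    - {"offset": [0,0,0.4],"angular": [0,0,0],"gripper": 0.8}
    - {"offset": [0,0,0.18],"angular": [0,0,0],"gripper": 0.8}
    - {"offset": [0,0,0],"angular": [0,0,0],"gripper": 0.55}
    - {"offset": [0,0,0],"angular": [0,0,0],"gripper": 0.55}
    - {"offset": [0,0,0],"angular": [0,0,0],"gripper": 0.55}
    - {"offset": [0,0,0],"angular": [0,0,0],"gripper": 0.55}
    - {"offset": [0,0,0],"angular": [0,0,0],"gripper": 0.55}
    - {"offset": [0,0,0],"angular": [0,0,0],"gripper": 0.55}

```text
clock: 7.33
tcp_pos: [0.4803, -0.0149, 0.0072]
orientation: [0.98, 0.199, 0.001, 0.0]
force: [-0.6, -0.5, 2.5]
grip_width: 0.0597
finger_force: 25.0
```

Call:
play_rows:
  commands:
    - {"offset": [0,0,-0.1],"angular": [0,0,0],"gripper": 0.55}
    - {"offset": [0,0,-0.3],"angular": [0,0,0],"gripper": 0.55}
    - {"offset": [0,0,-0.3],"angular": [0,0,0],"gripper": 0.55}
    - {"offset": [0,0,-0.2],"angular": [0,0,0],"gripper": 0.55}
    - {"offset": [0,0,0],"angular": [0,0,0],"gripper": 0.55}
    - {"offset": [0,0,0],"angular": [0,0,0],"gripper": 0.55}
    - {"offset": [0,0,0],"angular": [0,0,0],"gripper": 0.55}
    - {"offset": [0,0,0],"angular": [0,0,0],"gripper": 0.55}

```text
clock: 8.0
tcp_pos: [0.4789, -0.0145, 0.0415]
orientation: [0.98, 0.199, -0.001, -0.0]
force: [-0.3, 0.5, -1.0]
grip_width: 0.0596
finger_force: 25.0
```

Call:
play_rows:
  commands:
    - {"offset": [0,0,0],"angular": [0,0,0],"gripper": 0.55}

```text
clock: 8.08
tcp_pos: [0.479, -0.0146, 0.0416]
orientation: [0.98, 0.199, -0.001, -0.0]
force: [-0.5, -0.4, -0.9]
grip_width: 0.0599
finger_force: 25.0
```

Call:
play_rows:
  commands:
    - {"offset": [0,0,0],"angular": [0,0,0],"gripper": 0.55}

```text
clock: 8.17
tcp_pos: [0.4792, -0.0146, 0.0417]
orientation: [0.98, 0.199, -0.0, -0.0]
force: [0.2, 0.2, -1.0]
grip_width: 0.0595
finger_force: 25.0
```

Call:
play_rows:
  commands:
    - {"offset": [0,0,0],"angular": [0,0,0],"gripper": 0.55}

```text
clock: 8.25
tcp_pos: [0.4793, -0.0146, 0.0419]
orientation: [0.98, 0.199, -0.0, -0.0]
force: [0.2, -0.4, -1.6]
grip_width: 0.0598
finger_force: 25.0
```

```bash
python3 -c "
from h import *
plan(.4522,.2948,.075,23.4)"
```

```text
before turn offset units [ 2.396 -7.387 -0.827]
after turn offset units [ 2.45  -7.369 -0.827]
turn units -0.0023 tilt [-7.e-04  2.e-04 -1.e+00] psi 22.99 t 8.25 pos [ 0.4793 -0.0146  0.0419] F [ 0.18 -0.38 -1.62] w 0.0598
```

Call:
play_rows:
  commands:
    - {"offset": [0,0,-0.4],"angular": [0,0,0],"gripper": 0.55}
    - {"offset": [0,0,-0.43],"angular": [0,0,0],"gripper": 0.55}
    - {"offset": [0.12,-0.37,0],"angular": [0,0,0],"gripper": 0.55}
    - {"offset": [0.27,-0.83,0],"angular": [0,0,0],"gripper": 0.55}
    - {"offset": [0.27,-0.83,0],"angular": [0,0,0],"gripper": 0.55}
    - {"offset": [0.27,-0.83,0],"angular": [0,0,0],"gripper": 0.55}
    - {"offset": [0.27,-0.83,0],"angular": [0,0,0],"gripper": 0.55}
    - {"offset": [0.27,-0.83,0],"angular": [0,0,0],"gripper": 0.55}
    - {"offset": [0.27,-0.83,0],"angular": [0,0,0],"gripper": 0.55}
    - {"offset": [0.27,-0.83,0],"angular": [0,0,0],"gripper": 0.55}
    - {"offset": [0.27,-0.83,0],"angular": [0,0,0],"gripper": 0.55}
    - {"offset": [0.12,-0.38,0],"angular": [0,0,-0.0023],"gripper": 0.55}

```text
clock: 9.25
tcp_pos: [0.4518, 0.2982, 0.0755]
orientation: [0.979, 0.204, 0.0, -0.0]
force: [-0.2, 0.3, -0.9]
grip_width: 0.0595
finger_force: 25.0
```

Call:
play_rows:
  commands:
    - {"offset": [0,0,0],"angular": [0,0,0],"gripper": 0.55}
    - {"offset": [0,0,0],"angular": [0,0,0],"gripper": 0.55}
    - {"offset": [0,0,0],"angular": [0,0,0],"gripper": 0.55}
    - {"offset": [0,0,0],"angular": [0,0,0],"gripper": 0.55}
    - {"offset": [0,0,0],"angular": [0,0,0],"gripper": 0.55}
    - {"offset": [0,0,0],"angular": [0,0,0],"gripper": 0.55}

```text
clock: 9.75
tcp_pos: [0.4528, 0.294, 0.0755]
orientation: [0.979, 0.202, -0.0, 0.0]
force: [-0.8, 0.1, -1.1]
grip_width: 0.0597
finger_force: 25.0
```

```bash
python3 -c "
from h import *
plan(.4522,.2948,.013,23.4)"
```

```text
before turn offset units [-0.005 -0.023  1.562]
after turn offset units [-0.005 -0.023  1.562]
turn units -0.0005 tilt [-0.e+00 -1.e-04 -1.e+00] psi 23.31 t 9.75 pos [0.4528 0.294  0.0755] F [-0.8   0.15 -1.14] w 0.0597
```

Call:
play_rows:
  commands:
    - {"offset": [-0.005,-0.023,0.4],"angular": [0,0,0],"gripper": 0.55}
    - {"offset": [0,0,0.5],"angular": [0,0,0],"gripper": 0.55}
    - {"offset": [0,0,0.4],"angular": [0,0,0],"gripper": 0.55}
    - {"offset": [0,0,0.15],"angular": [0,0,0],"gripper": 0.55}
    - {"offset": [0,0,0.04],"angular": [0,0,0],"gripper": 0.55}
    - {"offset": [0,0,0.02],"angular": [0,0,0],"gripper": 0.55}
    - {"offset": [0,0,0.02],"angular": [0,0,0],"gripper": 0.55}
    - {"offset": [0,0,0],"angular": [0,0,0],"gripper": 0.55}

```text
clock: 10.42
tcp_pos: [0.4528, 0.296, 0.0153]
orientation: [0.979, 0.203, 0.001, -0.0]
force: [0.5, -0.7, -0.9]
grip_width: 0.0601
finger_force: 25.0
```

Call:
play_rows:
  commands:
    - {"offset": [0,0,0.025],"angular": [0,0,0],"gripper": 0.55}
    - {"offset": [0,0,0.025],"angular": [0,0,0],"gripper": 0.55}
    - {"offset": [0,0,0],"angular": [0,0,0],"gripper": 0.55}
    - {"offset": [0,0,0],"angular": [0,0,0],"gripper": 0.55}

```text
clock: 10.75
tcp_pos: [0.4526, 0.296, 0.0132]
orientation: [0.979, 0.203, 0.001, -0.0]
force: [-2.2, 0.1, 4.3]
grip_width: 0.0599
finger_force: 25.0
```

Call:
play_rows:
  commands:
    - {"offset": [0,0,0],"angular": [0,0,0],"gripper": 0.68}
    - {"offset": [0,0,0],"angular": [0,0,0],"gripper": 0.8}
    - {"offset": [0,0,0],"angular": [0,0,0],"gripper": 0.8}
    - {"offset": [0,0,0],"angular": [0,0,0],"gripper": 0.8}
    - {"offset": [0,0,-0.3],"angular": [0,0,0],"gripper": 0.8}
    - {"offset": [0,0,-0.6],"angular": [0,0,0],"gripper": 0.8}
    - {"offset": [0,0,-0.6],"angular": [0,0,0],"gripper": 0.8}
    - {"offset": [0,0,-0.6],"angular": [0,0,0],"gripper": 0.8}
    - {"offset": [0,0,-0.6],"angular": [0,0,0],"gripper": 0.8}
    - {"offset": [0,0,0],"angular": [0,0,0],"gripper": 0.8}
    - {"offset": [0,0,0],"angular": [0,0,0],"gripper": 0.8}

```text
clock: 11.67
tcp_pos: [0.4531, 0.2962, 0.1223]
orientation: [0.979, 0.203, 0.002, -0.0]
force: [-0.6, -0.1, -1.5]
grip_width: 0.0751
finger_force: 0.0
```

```bash
python3 -c "
from h import *
from station import snapshot
d=snapshot('wrist');cv2.imwrite('pics/w2.png',d['color'][:,:,::-1])
np.savez('w2.npz',**d)
for t in(100,130): print(t,*[r for r in rects(d,.032,True,lo=1000,thr=t) if r[2]>.06],sep='\n')
plan(.6218,.1255,.1,-32.4)
"
```

```text
100
(array([249., 474.]), 0.1634, 0.3, 472.1, 67.7, -58.5)
(array([230., 417.]), 0.2596, 0.306, 68.3, 42.2, -89.86)
(array([ 26., 310.]), 0.2718, 0.5608, 139.6, 55.4, -44.62)
(array([209., 311.]), 0.3649, 0.3574, 95.3, 20.8, -17.07)
(array([432., 312.]), 0.4351, 0.191, 96.5, 25.5, 63.87)
(array([323., 236.]), 0.4579, 0.2964, 119.4, 83.3, 23.25)
(array([569., 151.]), 0.6165, 0.1334, 110.4, 66.2, -32.67)
(array([579.,  17.]), 0.7402, 0.1524, 178.1, 53.5, -50.15)
(array([55., 20.]), 0.5414, 0.6173, 161.0, 57.1, -83.74)
130
(array([230., 417.]), 0.2597, 0.3065, 66.0, 41.2, -89.73)
(array([323., 236.]), 0.4578, 0.2965, 118.8, 82.6, 23.35)
(array([568., 150.]), 0.6165, 0.1332, 109.0, 64.8, -32.53)
(array([578.,  15.]), 0.7344, 0.1621, 154.1, 49.0, -50.48)
(array([67., 23.]), 0.5451, 0.5826, 90.6, 55.5, -82.63)
before turn offset units [2.208 5.591 0.513]
after turn offset units [5.865 1.316 0.513]
turn units 0.31 tilt [ 6.e-04  2.e-04 -1.e+00] psi 23.4 t 11.7167 pos [0.4519 0.2957 0.1205] F [0.56 0.   0.54] w 0.0753
```

View pics/w2.png

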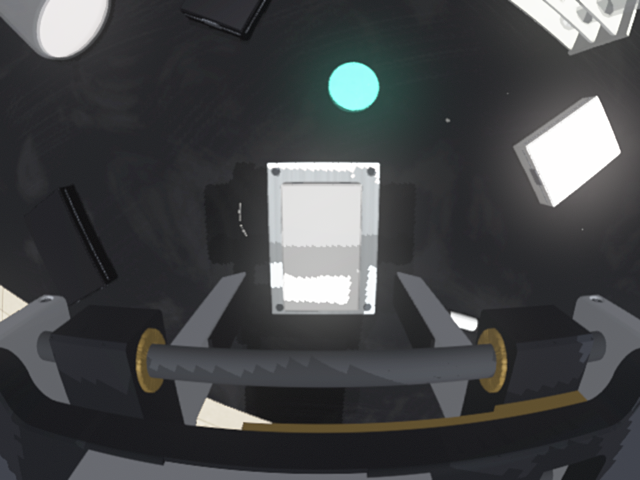

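```bash
python3 -c "
from h import *
d=dict(np.load('w2.npz'))
print([r for r in rects(d,.006,True,lo=5000,thr=115) if .2<r[2]<.35])
c,s=np.cos(np.radians(23.4)),np.sin(np.radians(23.4))
P=np.array([.452,.2955])
for n,uv,z in [('ctop',(322,182),.032),('cleft',(282,230),.032),('cright',(361,230),.032),('ptop',(323,163),.006),('pbot',(324,314),.006),('pl',(269,230),.006),('pr',(379,230),.006)]:
    w=onplane(d,uv,z,True)-P;print(n,np.round([c*w[0]+s*w[1],-s*w[0]+c*w[1]],4))
im=d['color'];print(im[295:325,324].mean(1).round(),im[155:190,322].mean(1).round(), im[230,262:290].mean(1).round(),im[230,352:386].mean(1).round())
"
```

```text
[(array([323., 236.]), 0.4523, 0.2939, 130.6, 91.0, 23.35)]
ctop [ 0.0501 -0.0005]
cleft [0.0146 0.0292]
cright [ 0.0145 -0.0295]
ptop [ 0.0634 -0.0014]
pbot [-0.0651 -0.0023]
pl [0.0093 0.0427]
pr [ 0.0092 -0.0473]
[254. 254. 254. 254. 254. 255. 255. 230. 187. 186. 187. 188. 188. 187.
 182. 174. 169. 171. 161. 114.  76.  70.  71.  71.  70.  69.  68.  68.
  67.  65.] [ 72.  73.  73.  75.  72.  70. 109. 216. 255. 255. 254. 254. 255. 255.
 252. 227. 210. 209. 210. 210. 210. 210. 210. 211. 212. 208. 185. 147.
 151. 196. 209. 223. 227. 228. 227.] [ 61.  61.  62.  61.  60.  69. 113. 166. 199. 206. 207. 207. 205. 203.
 201. 203. 205. 204. 196. 189. 199. 216. 225. 226. 226. 225. 226. 225.] [226. 226. 226. 226. 226. 226. 226. 221. 209. 190. 188. 197. 200. 203.
 205. 205. 204. 203. 203. 203. 202. 204. 207. 211. 204. 173. 108.  66.
  63.  65.  64.  64.  62.  62.]
```

Call:
play_rows:
  commands:
    - {"offset": [0.245,0.62,0.04],"angular": [0,0,0],"gripper": 0.8}
    - {"offset": [0.245,0.62,0.04],"angular": [0,0,0],"gripper": 0.8}
    - {"offset": [0.245,0.62,0.04],"angular": [0,0,0],"gripper": 0.8}
    - {"offset": [0.245,0.62,0.04],"angular": [0,0,0],"gripper": 0.8}
    - {"offset": [0.245,0.62,0.04],"angular": [0,0,0],"gripper": 0.8}
    - {"offset": [0.245,0.62,0.04],"angular": [0,0,0],"gripper": 0.8}
    - {"offset": [0.245,0.62,0.04],"angular": [0,0,0],"gripper": 0.8}
    - {"offset": [0.245,0.62,0.04],"angular": [0,0,0],"gripper": 0.8}
    - {"offset": [0.245,0.62,0.04],"angular": [0,0,0],"gripper": 0.8}

```text
clock: 12.47
tcp_pos: [0.6209, 0.1247, 0.1034]
orientation: [0.979, 0.203, -0.002, -0.0]
force: [0.8, 0.6, 0.4]
grip_width: 0.0749
finger_force: 0.0
```

Call:
play_rows:
  commands:
    - {"offset": [0,0,0],"angular": [0,0,0.031],"gripper": 0.8}
    - {"offset": [0,0,0],"angular": [0,0,0.031],"gripper": 0.8}
    - {"offset": [0,0,0],"angular": [0,0,0.031],"gripper": 0.8}
    - {"offset": [0,0,0],"angular": [0,0,0.031],"gripper": 0.8}
    - {"offset": [0,0,0],"angular": [0,0,0.031],"gripper": 0.8}
    - {"offset": [0,0,0],"angular": [0,0,0.031],"gripper": 0.8}
    - {"offset": [0,0,0],"angular": [0,0,0.031],"gripper": 0.8}
    - {"offset": [0,0,0],"angular": [0,0,0.031],"gripper": 0.8}
    - {"offset": [0,0,0],"angular": [0,0,0.031],"gripper": 0.8}
    - {"offset": [0,0,0],"angular": [0,0,0.031],"gripper": 0.8}
    - {"offset": [0,0,0],"angular": [0,0,0],"gripper": 0.8}
    - {"offset": [0,0,0],"angular": [0,0,0],"gripper": 0.8}

```text
clock: 13.47
tcp_pos: [0.6205, 0.1258, 0.1041]
orientation: [0.961, -0.278, -0.001, 0.0]
force: [-0.3, 0.3, 0.4]
grip_width: 0.0751
finger_force: 0.0
```

```bash
python3 -c "
from h import *
from station import snapshot
d=snapshot('wrist')
for t in(100,120,140): print(t,*[r for r in rects(d,.026,True,lo=1000,thr=t) if abs(r[2]-.12)<.06 and 80<r[3]<130],sep='\n')
plan(.6218,.1255,.005,-32.4)
"
```

```text
100
(array([322., 242.]), 0.6227, 0.1234, 101.0, 60.2, -32.66)
120
(array([322., 242.]), 0.6226, 0.1234, 100.5, 59.8, -32.62)
140
(array([322., 242.]), 0.6225, 0.1234, 100.1, 59.5, -32.54)
before turn offset units [ 0.028 -0.007  2.486]
after turn offset units [ 0.028 -0.008  2.486]
turn units 0.0007 tilt [-0.0024 -0.     -1.    ] psi -32.27 t 13.5167 pos [0.6207 0.1258 0.1044] F [1.06 0.33 0.02] w 0.0749
```

Call:
play_rows:
  commands:
    - {"offset": [0.06,0.015,0.5],"angular": [0,0,0.0015],"gripper": 0.8}
    - {"offset": [0,0,0.5],"angular": [0,0,0],"gripper": 0.8}
    - {"offset": [0,0,0.5],"angular": [0,0,0],"gripper": 0.8}
    - {"offset": [0,0,0.5],"angular": [0,0,0],"gripper": 0.8}
    - {"offset": [0,0,0.3],"angular": [0,0,0],"gripper": 0.8}
    - {"offset": [0,0,0.18],"angular": [0,0,0],"gripper": 0.8}
    - {"offset": [0,0,0],"angular": [0,0,0],"gripper": 0.55}
    - {"offset": [0,0,0],"angular": [0,0,0],"gripper": 0.55}
    - {"offset": [0,0,0],"angular": [0,0,0],"gripper": 0.55}
    - {"offset": [0,0,0],"angular": [0,0,0],"gripper": 0.55}
    - {"offset": [0,0,0],"angular": [0,0,0],"gripper": 0.55}
    - {"offset": [0,0,0],"angular": [0,0,0],"gripper": 0.55}

```text
clock: 14.52
tcp_pos: [0.6241, 0.1242, 0.0078]
orientation: [0.96, -0.281, 0.001, -0.0]
force: [-0.2, -0.4, 1.9]
grip_width: 0.0597
finger_force: 25.0
```

Call:
play_rows:
  commands:
    - {"offset": [0,0,-0.1],"angular": [0,0,0],"gripper": 0.55}
    - {"offset": [0,0,-0.3],"angular": [0,0,0],"gripper": 0.55}
    - {"offset": [0,0,-0.3],"angular": [0,0,0],"gripper": 0.55}
    - {"offset": [0,0,-0.2],"angular": [0,0,0],"gripper": 0.55}
    - {"offset": [0,0,0],"angular": [0,0,0],"gripper": 0.55}
    - {"offset": [0,0,0],"angular": [0,0,0],"gripper": 0.55}
    - {"offset": [0,0,0],"angular": [0,0,0],"gripper": 0.55}
    - {"offset": [0,0,0],"angular": [0,0,0],"gripper": 0.55}

```text
clock: 15.18
tcp_pos: [0.6227, 0.1241, 0.042]
orientation: [0.96, -0.281, -0.001, 0.0]
force: [0.3, 0.5, -1.4]
grip_width: 0.0599
finger_force: 25.0
```

Call:
play_rows:
  commands:
    - {"offset": [0,0,0],"angular": [0,0,0],"gripper": 0.55}

```text
clock: 15.27
tcp_pos: [0.6227, 0.1241, 0.0419]
orientation: [0.96, -0.281, -0.001, 0.0]
force: [-0.6, 0.4, -0.2]
grip_width: 0.0595
finger_force: 25.0
```

Call:
play_rows:
  commands:
    - {"offset": [0,0,0],"angular": [0,0,0],"gripper": 0.55}

```text
clock: 15.35
tcp_pos: [0.6229, 0.1241, 0.0421]
orientation: [0.96, -0.281, -0.0, 0.0]
force: [0.4, -0.3, -1.0]
grip_width: 0.0596
finger_force: 25.0
```

Call:
play_rows:
  commands:
    - {"offset": [0,0,0],"angular": [0,0,0],"gripper": 0.55}

```text
clock: 15.43
tcp_pos: [0.623, 0.1241, 0.0423]
orientation: [0.96, -0.281, -0.0, 0.0]
force: [0.3, -0.8, -1.8]
grip_width: 0.0596
finger_force: 25.0
```

```bash
python3 -c "
from h import *
plan(.452,.2955,.1,23.4)"
```

```text
before turn offset units [-5.912 -1.3   -1.444]
after turn offset units [-2.222 -5.631 -1.444]
turn units -0.3115 tilt [-7.e-04 -0.e+00 -1.e+00] psi -32.67 t 15.4333 pos [0.623  0.1241 0.0423] F [ 0.26 -0.77 -1.83] w 0.0596
```

Call:
play_rows:
  commands:
    - {"offset": [0,0,-0.4],"angular": [0,0,0],"gripper": 0.55}
    - {"offset": [0,0,-0.6],"angular": [0,0,0],"gripper": 0.55}
    - {"offset": [-0.31,-0.07,-0.44],"angular": [0,0,0],"gripper": 0.55}
    - {"offset": [-0.7,-0.15,0],"angular": [0,0,0],"gripper": 0.55}
    - {"offset": [-0.7,-0.15,0],"angular": [0,0,0],"gripper": 0.55}
    - {"offset": [-0.7,-0.15,0],"angular": [0,0,0],"gripper": 0.55}
    - {"offset": [-0.7,-0.16,0],"angular": [0,0,0],"gripper": 0.55}
    - {"offset": [-0.7,-0.16,0],"angular": [0,0,0],"gripper": 0.55}
    - {"offset": [-0.7,-0.16,0],"angular": [0,0,0],"gripper": 0.55}
    - {"offset": [-0.7,-0.15,0],"angular": [0,0,0],"gripper": 0.55}
    - {"offset": [-0.7,-0.15,0],"angular": [0,0,0],"gripper": 0.55}

```text
clock: 16.35
tcp_pos: [0.4512, 0.2963, 0.1003]
orientation: [0.96, -0.281, 0.0, -0.0]
force: [0.2, 1.1, -1.2]
grip_width: 0.0594
finger_force: 25.0
```

Call:
play_rows:
  commands:
    - {"offset": [0,0,0],"angular": [0,0,-0.0312],"gripper": 0.55}
    - {"offset": [0,0,0],"angular": [0,0,-0.0312],"gripper": 0.55}
    - {"offset": [0,0,0],"angular": [0,0,-0.0312],"gripper": 0.55}
    - {"offset": [0,0,0],"angular": [0,0,-0.0312],"gripper": 0.55}
    - {"offset": [0,0,0],"angular": [0,0,-0.0312],"gripper": 0.55}
    - {"offset": [0,0,0],"angular": [0,0,-0.0312],"gripper": 0.55}
    - {"offset": [0,0,0],"angular": [0,0,-0.0312],"gripper": 0.55}
    - {"offset": [0,0,0],"angular": [0,0,-0.0312],"gripper": 0.55}
    - {"offset": [0,0,0],"angular": [0,0,-0.0312],"gripper": 0.55}
    - {"offset": [0,0,0],"angular": [0,0,-0.0307],"gripper": 0.55}
    - {"offset": [0,0,0],"angular": [0,0,0],"gripper": 0.55}
    - {"offset": [0,0,0],"angular": [0,0,0],"gripper": 0.55}

```text
clock: 17.35
tcp_pos: [0.4523, 0.2954, 0.1002]
orientation: [0.979, 0.202, -0.0, 0.0]
force: [-0.9, -0.9, -1.6]
grip_width: 0.06
finger_force: 25.0
```

Call:
play_rows:
  commands:
    - {"offset": [0,0,0],"angular": [0,0,0],"gripper": 0.55}
    - {"offset": [0,0,0],"angular": [0,0,0],"gripper": 0.55}
    - {"offset": [0,0,0],"angular": [0,0,0],"gripper": 0.55}
    - {"offset": [0,0,0],"angular": [0,0,0],"gripper": 0.55}

```text
clock: 17.68
tcp_pos: [0.4523, 0.2955, 0.1002]
orientation: [0.979, 0.203, -0.0, -0.0]
force: [0.2, 0.9, -2.4]
grip_width: 0.0599
finger_force: 25.0
```

```bash
python3 -c "
from h import *
plan(.452,.2955,.04,23.4)"
```

```text
before turn offset units [-0.007 -0.004  1.506]
after turn offset units [-0.007 -0.004  1.506]
turn units -0.0002 tilt [-0.  0. -1.] psi 23.37 t 17.6833 pos [0.4523 0.2955 0.1002] F [ 0.25  0.85 -2.44] w 0.0599
```

Call:
play_rows:
  commands:
    - {"offset": [0,0,0.4],"angular": [0,0,0],"gripper": 0.55}
    - {"offset": [0,0,0.5],"angular": [0,0,0],"gripper": 0.55}
    - {"offset": [0,0,0.3],"angular": [0,0,0],"gripper": 0.55}
    - {"offset": [0,0,0.14],"angular": [0,0,0],"gripper": 0.55}
    - {"offset": [0,0,0.06],"angular": [0,0,0],"gripper": 0.55}
    - {"offset": [0,0,0.03],"angular": [0,0,0],"gripper": 0.55}
    - {"offset": [0,0,0.02],"angular": [0,0,0],"gripper": 0.55}
    - {"offset": [0,0,0],"angular": [0,0,0],"gripper": 0.55}
    - {"offset": [0,0,0],"angular": [0,0,0],"gripper": 0.55}

```text
clock: 18.43
tcp_pos: [0.4529, 0.2957, 0.043]
orientation: [0.979, 0.203, 0.001, -0.0]
force: [-1.2, 0.3, -0.7]
grip_width: 0.0599
finger_force: 25.0
```

Call:
play_rows:
  commands:
    - {"offset": [0,0,0.025],"angular": [0,0,0],"gripper": 0.55}
    - {"offset": [0,0,0.025],"angular": [0,0,0],"gripper": 0.55}
    - {"offset": [0,0,0],"angular": [0,0,0],"gripper": 0.55}

```text
clock: 18.68
tcp_pos: [0.4523, 0.2955, 0.0403]
orientation: [0.979, 0.203, -0.0, -0.0]
force: [0.1, 0.1, -1.3]
grip_width: 0.0597
finger_force: 25.0
```

Call:
play_rows:
  commands:
    - {"offset": [0,0,0.025],"angular": [0,0,0],"gripper": 0.55}
    - {"offset": [0,0,0],"angular": [0,0,0],"gripper": 0.55}
    - {"offset": [0,0,0],"angular": [0,0,0],"gripper": 0.55}

```text
clock: 18.93
tcp_pos: [0.4524, 0.2955, 0.0398]
orientation: [0.979, 0.203, -0.0, 0.0]
force: [-2.6, -2.4, 4.3]
grip_width: 0.0593
finger_force: 25.0
```

Contact; release and check.

Call:
play_rows:
  commands:
    - {"offset": [0,0,0],"angular": [0,0,0],"gripper": 0.68}
    - {"offset": [0,0,0],"angular": [0,0,0],"gripper": 0.8}
    - {"offset": [0,0,0],"angular": [0,0,0],"gripper": 0.8}
    - {"offset": [0,0,0],"angular": [0,0,0],"gripper": 0.8}
    - {"offset": [0,0,-0.3],"angular": [0,0,0],"gripper": 0.8}
    - {"offset": [0,0,-0.6],"angular": [0,0,0],"gripper": 0.8}
    - {"offset": [0,0,-0.6],"angular": [0,0,0],"gripper": 0.8}
    - {"offset": [0,0,-0.6],"angular": [0,0,0],"gripper": 0.8}
    - {"offset": [0,0,-0.4],"angular": [0,0,0],"gripper": 0.8}
    - {"offset": [0,0,0],"angular": [0,0,0],"gripper": 0.8}
    - {"offset": [0,0,0],"angular": [0,0,0],"gripper": 0.8}

```text
clock: 19.85
tcp_pos: [0.453, 0.2957, 0.1405]
orientation: [0.979, 0.203, 0.001, -0.0]
force: [-0.1, -0.3, 0.4]
grip_width: 0.0752
finger_force: 0.0
```

```bash
python3 -c "
from h import *
from station import snapshot
d=snapshot('wrist');cv2.imwrite('pics/w3.png',d['color'][:,:,::-1])
np.savez('w3.npz',**d)
d=snapshot('top')
print([r for r in rects(d,.026,thr=150,hi=4000) if 70<r[3]<180 and 190<r[0][1]<310])
plan(.431,-.286,.11,8.9)
"
```

```text
[(array([450., 276.]), 0.4292, -0.2829, 101.4, 61.7, 8.83), (array([122., 236.]), 0.559, 0.5973, 86.3, 85.8, 1.56)]
before turn offset units [-6.242 13.13   0.703]
after turn offset units [-2.754 14.274  0.703]
turn units 0.0806 tilt [-1.9e-03 -7.0e-04 -1.0e+00] psi 23.4 t 19.95 pos [0.4515 0.2951 0.1381] F [-0.57 -0.48  0.39] w 0.0749
```

View pics/w3.png

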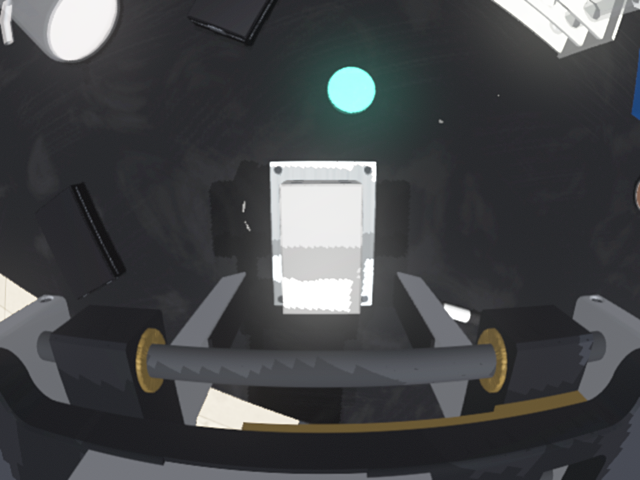

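Call:
play_rows:
  commands:
    - {"offset": [-0.2,0.42,0],"angular": [0,0,0],"gripper": 0.8}
    - {"offset": [-0.37,0.78,0],"angular": [0,0,0],"gripper": 0.8}
    - {"offset": [-0.37,0.78,0],"angular": [0,0,0],"gripper": 0.8}
    - {"offset": [-0.37,0.78,0],"angular": [0,0,0],"gripper": 0.8}
    - {"offset": [-0.37,0.78,0],"angular": [0,0,0],"gripper": 0.8}
    - {"offset": [-0.37,0.78,0],"angular": [0,0,0],"gripper": 0.8}
    - {"offset": [-0.37,0.78,0],"angular": [0,0,0],"gripper": 0.8}
    - {"offset": [-0.37,0.78,0],"angular": [0,0,0],"gripper": 0.8}
    - {"offset": [-0.37,0.78,0],"angular": [0,0,0],"gripper": 0.8}
    - {"offset": [-0.37,0.78,0],"angular": [0,0,0],"gripper": 0.8}
    - {"offset": [-0.37,0.78,0],"angular": [0,0,0],"gripper": 0.8}
    - {"offset": [-0.37,0.78,0],"angular": [0,0,0],"gripper": 0.8}

```text
clock: 20.95
tcp_pos: [0.4372, -0.1039, 0.1377]
orientation: [0.979, 0.203, -0.001, -0.001]
force: [0.7, 0.3, -0.1]
grip_width: 0.0756
finger_force: 0.0
```

Call:
play_rows:
  commands:
    - {"offset": [-0.37,0.78,0],"angular": [0,0,0],"gripper": 0.8}
    - {"offset": [-0.37,0.78,0],"angular": [0,0,0],"gripper": 0.8}
    - {"offset": [-0.37,0.78,0],"angular": [0,0,0],"gripper": 0.8}
    - {"offset": [-0.37,0.78,0],"angular": [0,0,0],"gripper": 0.8}
    - {"offset": [-0.37,0.78,0],"angular": [0,0,0],"gripper": 0.8}
    - {"offset": [-0.12,0.23,0],"angular": [0,0,0],"gripper": 0.8}
    - {"offset": [0,0,0.2],"angular": [0,0,0.027],"gripper": 0.8}
    - {"offset": [0,0,0.3],"angular": [0,0,0.027],"gripper": 0.8}
    - {"offset": [0,0,0.2],"angular": [0,0,0.027],"gripper": 0.8}
    - {"offset": [0,0,0],"angular": [0,0,0],"gripper": 0.8}
    - {"offset": [0,0,0],"angular": [0,0,0],"gripper": 0.8}
    - {"offset": [0,0,0],"angular": [0,0,0],"gripper": 0.8}

```text
clock: 21.95
tcp_pos: [0.4318, -0.2852, 0.1111]
orientation: [0.997, 0.078, -0.0, -0.0]
force: [-0.6, 0.1, -0.2]
grip_width: 0.0752
finger_force: 0.0
```

```bash
python3 -c "
from h import *
from station import snapshot
d=snapshot('wrist')
for t in(100,130,170): print(t,*[r for r in rects(d,.026,True,lo=1000,thr=t) if abs(r[2]+.28)<.06 and 80<r[3]<130],sep='\n')
plan(.4295,-.285,.005,8.9)
"
```

```text
100
(array([320., 248.]), 0.4294, -0.2848, 102.1, 61.1, 8.8)
130
(array([320., 248.]), 0.4294, -0.2848, 101.5, 60.6, 8.72)
170
(array([320., 248.]), 0.4294, -0.2848, 100.8, 60.1, 8.71)
before turn offset units [-0.061 -0.022  2.663]
after turn offset units [-0.061 -0.021  2.663]
turn units 0.0001 tilt [ 2.e-04 -2.e-04 -1.e+00] psi 8.93 t 22.0 pos [ 0.432  -0.2855  0.1115] F [-0.22 -0.03  0.04] w 0.0749
```

Call:
play_rows:
  commands:
    - {"offset": [-0.06,-0.03,0.5],"angular": [0,0,0],"gripper": 0.8}
    - {"offset": [0,0,0.5],"angular": [0,0,0],"gripper": 0.8}
    - {"offset": [0,0,0.5],"angular": [0,0,0],"gripper": 0.8}
    - {"offset": [0,0,0.5],"angular": [0,0,0],"gripper": 0.8}
    - {"offset": [0,0,0.4],"angular": [0,0,0],"gripper": 0.8}
    - {"offset": [0,0,0.25],"angular": [0,0,0],"gripper": 0.8}
    - {"offset": [0,0,0],"angular": [0,0,0],"gripper": 0.55}
    - {"offset": [0,0,0],"angular": [0,0,0],"gripper": 0.55}
    - {"offset": [0,0,0],"angular": [0,0,0],"gripper": 0.55}
    - {"offset": [0,0,0],"angular": [0,0,0],"gripper": 0.55}
    - {"offset": [0,0,0],"angular": [0,0,0],"gripper": 0.55}
    - {"offset": [0,0,0],"angular": [0,0,0],"gripper": 0.55}
  force: 35

```text
clock: 23.0
tcp_pos: [0.43, -0.2854, 0.0063]
orientation: [0.997, 0.077, 0.001, 0.001]
force: [-0.4, 0.4, 3.1]
grip_width: 0.0599
finger_force: 35.0
```

Call:
play_rows:
  commands:
    - {"offset": [0,0,-0.1],"angular": [0,0,0],"gripper": 0.55}
    - {"offset": [0,0,-0.4],"angular": [0,0,0],"gripper": 0.55}
    - {"offset": [0,0,-0.6],"angular": [0,0,0],"gripper": 0.55}
    - {"offset": [0,0,-0.7],"angular": [0,0,0],"gripper": 0.55}
    - {"offset": [0,0,-0.7],"angular": [0,0,0],"gripper": 0.55}
    - {"offset": [0,0,-0.5],"angular": [0,0,0],"gripper": 0.55}
    - {"offset": [0,0,0],"angular": [0,0,0],"gripper": 0.55}
    - {"offset": [0,0,0],"angular": [0,0,0],"gripper": 0.55}
    - {"offset": [0,0,0],"angular": [0,0,0],"gripper": 0.55}
    - {"offset": [0,0,0],"angular": [0,0,0],"gripper": 0.55}

```text
clock: 23.83
tcp_pos: [0.4281, -0.2836, 0.1229]
orientation: [0.997, 0.077, -0.001, -0.002]
force: [-1.2, -0.4, -3.1]
grip_width: 0.06
finger_force: 35.0
```

Call:
play_rows:
  commands:
    - {"offset": [0,0,0],"angular": [0,0,0],"gripper": 0.55}

```text
clock: 23.92
tcp_pos: [0.4283, -0.2839, 0.1232]
orientation: [0.997, 0.077, -0.001, -0.001]
force: [0.6, -0.1, -2.8]
grip_width: 0.0602
finger_force: 35.0
```

Call:
play_rows:
  commands:
    - {"offset": [0,0,0],"angular": [0,0,0],"gripper": 0.55}

```text
clock: 24.0
tcp_pos: [0.4286, -0.2842, 0.1238]
orientation: [0.997, 0.077, -0.001, -0.001]
force: [0.8, 0.1, -3.2]
grip_width: 0.0599
finger_force: 35.0
```

```bash
python3 -c "
from h import *
plan(.4523,.2955,.13,23.4)"
```

```text
before turn offset units [  2.807 -14.231  -0.156]
after turn offset units [  6.299 -13.066  -0.156]
turn units -0.081 tilt [-0.0019  0.002  -1.    ] psi 8.82 t 24.0 pos [ 0.4286 -0.2842  0.1238] F [ 0.79  0.13 -3.17] w 0.0599
```

Call:
play_rows:
  commands:
    - {"offset": [0.05,-0.3,0],"angular": [0,0,0],"gripper": 0.55}
    - {"offset": [0.15,-0.75,0],"angular": [0,0,0],"gripper": 0.55}
    - {"offset": [0.15,-0.75,0],"angular": [0,0,0],"gripper": 0.55}
    - {"offset": [0.15,-0.75,0],"angular": [0,0,0],"gripper": 0.55}
    - {"offset": [0.15,-0.75,0],"angular": [0,0,0],"gripper": 0.55}
    - {"offset": [0.15,-0.75,0],"angular": [0,0,0],"gripper": 0.55}
    - {"offset": [0.15,-0.75,0],"angular": [0,0,0],"gripper": 0.55}
    - {"offset": [0.15,-0.75,0],"angular": [0,0,0],"gripper": 0.55}
    - {"offset": [0.15,-0.75,0],"angular": [0,0,0],"gripper": 0.55}
    - {"offset": [0.15,-0.75,0],"angular": [0,0,0],"gripper": 0.55}
    - {"offset": [0.15,-0.75,0],"angular": [0,0,0],"gripper": 0.55}
    - {"offset": [0.15,-0.75,0],"angular": [0,0,0],"gripper": 0.55}

```text
clock: 25.0
tcp_pos: [0.4432, 0.0657, 0.1251]
orientation: [0.997, 0.077, -0.0, -0.0]
force: [0.6, -0.5, -2.3]
grip_width: 0.0598
finger_force: 35.0
```

Call:
play_rows:
  commands:
    - {"offset": [0.15,-0.75,0],"angular": [0,0,0],"gripper": 0.55}
    - {"offset": [0.15,-0.75,0],"angular": [0,0,0],"gripper": 0.55}
    - {"offset": [0.15,-0.75,0],"angular": [0,0,0],"gripper": 0.55}
    - {"offset": [0.15,-0.75,0],"angular": [0,0,0],"gripper": 0.55}
    - {"offset": [0.15,-0.75,0],"angular": [0,0,0],"gripper": 0.55}
    - {"offset": [0.15,-0.75,0],"angular": [0,0,0],"gripper": 0.55}
    - {"offset": [0.15,-0.75,0],"angular": [0,0,0],"gripper": 0.55}
    - {"offset": [0.13,-0.45,0],"angular": [0,0,0],"gripper": 0.55}
    - {"offset": [0,0,0],"angular": [0,0,-0.027],"gripper": 0.55}
    - {"offset": [0,0,0],"angular": [0,0,-0.027],"gripper": 0.55}
    - {"offset": [0,0,0],"angular": [0,0,-0.027],"gripper": 0.55}
    - {"offset": [0,0,0],"angular": [0,0,0],"gripper": 0.55}

```text
clock: 26.0
tcp_pos: [0.4547, 0.2966, 0.1248]
orientation: [0.979, 0.204, -0.001, -0.0]
force: [0.5, -0.2, -4.1]
grip_width: 0.0596
finger_force: 35.0
```

Call:
play_rows:
  commands:
    - {"offset": [0,0,0],"angular": [0,0,0],"gripper": 0.55}
    - {"offset": [0,0,0],"angular": [0,0,0],"gripper": 0.55}
    - {"offset": [0,0,0],"angular": [0,0,0],"gripper": 0.55}
    - {"offset": [0,0,0],"angular": [0,0,0],"gripper": 0.55}
    - {"offset": [0,0,0],"angular": [0,0,0],"gripper": 0.55}
    - {"offset": [0,0,0],"angular": [0,0,0],"gripper": 0.55}

```text
clock: 26.5
tcp_pos: [0.4557, 0.296, 0.1252]
orientation: [0.979, 0.203, -0.0, -0.0]
force: [1.2, 0.2, -2.9]
grip_width: 0.0596
finger_force: 35.0
```

```bash
python3 -c "
from h import *
plan(.4523,.2955,.07,23.4)"
```

```text
before turn offset units [-0.083 -0.022  1.381]
after turn offset units [-0.083 -0.022  1.381]
turn units -0.0002 tilt [-1.e-04 -0.e+00 -1.e+00] psi 23.37 t 26.5 pos [0.4557 0.296  0.1252] F [ 1.24  0.2  -2.93] w 0.0596
```

Call:
play_rows:
  commands:
    - {"offset": [-0.083,-0.022,0.4],"angular": [0,0,0],"gripper": 0.55}
    - {"offset": [0,0,0.5],"angular": [0,0,0],"gripper": 0.55}
    - {"offset": [0,0,0.3],"angular": [0,0,0],"gripper": 0.55}
    - {"offset": [0,0,0.12],"angular": [0,0,0],"gripper": 0.55}
    - {"offset": [0,0,0.06],"angular": [0,0,0],"gripper": 0.55}
    - {"offset": [0,0,0.02],"angular": [0,0,0],"gripper": 0.55}
    - {"offset": [0,0,0],"angular": [0,0,0],"gripper": 0.55}
    - {"offset": [0,0,0],"angular": [0,0,0],"gripper": 0.55}
    - {"offset": [0,0,0],"angular": [0,0,0],"gripper": 0.55}
    - {"offset": [0,0,0],"angular": [0,0,0],"gripper": 0.55}

```text
clock: 27.33
tcp_pos: [0.4528, 0.2957, 0.0699]
orientation: [0.979, 0.203, 0.001, -0.0]
force: [0.5, -1.4, -3.2]
grip_width: 0.0597
finger_force: 35.0
```

Call:
play_rows:
  commands:
    - {"offset": [0,0,0.025],"angular": [0,0,0],"gripper": 0.55}
    - {"offset": [0,0,0.025],"angular": [0,0,0],"gripper": 0.55}
    - {"offset": [0,0,0],"angular": [0,0,0],"gripper": 0.55}
    - {"offset": [0,0,0],"angular": [0,0,0],"gripper": 0.55}

```text
clock: 27.67
tcp_pos: [0.4522, 0.2955, 0.0671]
orientation: [0.979, 0.203, -0.0, 0.0]
force: [-0.3, -0.3, -2.7]
grip_width: 0.0598
finger_force: 35.0
```

Call:
play_rows:
  commands:
    - {"offset": [0,0,0.025],"angular": [0,0,0],"gripper": 0.55}
    - {"offset": [0,0,0.015],"angular": [0,0,0],"gripper": 0.55}
    - {"offset": [0,0,0],"angular": [0,0,0],"gripper": 0.55}
    - {"offset": [0,0,0],"angular": [0,0,0],"gripper": 0.55}

```text
clock: 28.0
tcp_pos: [0.4523, 0.2955, 0.0656]
orientation: [0.979, 0.203, -0.0, 0.0]
force: [0.2, -0.3, -3.7]
grip_width: 0.06
finger_force: 35.0
```

Call:
play_rows:
  commands:
    - {"offset": [0,0,0.025],"angular": [0,0,0],"gripper": 0.55}
    - {"offset": [0,0,0],"angular": [0,0,0],"gripper": 0.55}
    - {"offset": [0,0,0],"angular": [0,0,0],"gripper": 0.55}

```text
clock: 28.25
tcp_pos: [0.4523, 0.2955, 0.0646]
orientation: [0.979, 0.203, -0.0, 0.0]
force: [-0.3, -0.6, -3.5]
grip_width: 0.0601
finger_force: 35.0
```

Call:
play_rows:
  commands:
    - {"offset": [0,0,0.02],"angular": [0,0,0],"gripper": 0.55}
    - {"offset": [0,0,0],"angular": [0,0,0],"gripper": 0.55}
    - {"offset": [0,0,0],"angular": [0,0,0],"gripper": 0.55}

```text
clock: 28.5
tcp_pos: [0.4524, 0.2956, 0.0644]
orientation: [0.979, 0.203, 0.0, 0.0]
force: [-1.8, -1.7, 2.3]
grip_width: 0.0596
finger_force: 35.0
```

Contact; release, retreat and check.

Call:
play_rows:
  commands:
    - {"offset": [0,0,0],"angular": [0,0,0],"gripper": 0.68}
    - {"offset": [0,0,0],"angular": [0,0,0],"gripper": 0.8}
    - {"offset": [0,0,0],"angular": [0,0,0],"gripper": 0.8}
    - {"offset": [0,0,0],"angular": [0,0,0],"gripper": 0.8}
    - {"offset": [0,0,-0.3],"angular": [0,0,0],"gripper": 0.8}
    - {"offset": [0,0,-0.6],"angular": [0,0,0],"gripper": 0.8}
    - {"offset": [0,0,-0.6],"angular": [0,0,0],"gripper": 0.8}
    - {"offset": [0,0,-0.6],"angular": [0,0,0],"gripper": 0.8}
    - {"offset": [0,0,-0.4],"angular": [0,0,0],"gripper": 0.8}
    - {"offset": [0,0,0],"angular": [0,0,0],"gripper": 0.8}
    - {"offset": [0,0,0],"angular": [0,0,0],"gripper": 0.8}

```text
clock: 29.42
tcp_pos: [0.453, 0.2958, 0.1652]
orientation: [0.979, 0.203, 0.001, -0.0]
force: [0.0, -0.3, 0.2]
grip_width: 0.0752
finger_force: 0.0
```

```bash
python3 -c "
from h import *
from station import snapshot
w=snapshot('wrist')['color'];s=snapshot('scene')['color'][200:360,160:400]
s=cv2.resize(s,(480,320));im=np.zeros((480,800,3),np.uint8);im[:,:320]=w[:,160:480];im[:320,320:]=s
cv2.imwrite('pics/end.png',im[:,:,::-1])
"
```

```text
(no output)
```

View pics/end.png

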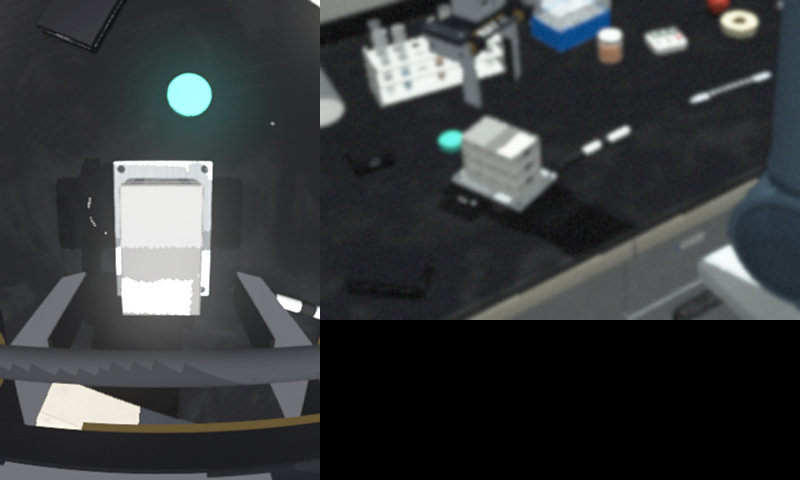

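The pile shows three flush layers on the plate. In the wrist view its top spans columns 121–201 and rows 182–315, and the scene crop shows the bystanders still in place, so I'm handing it in.

```bash
python3 -c "
from station import close_job
print(close_job())"
```

```text
the job is handed in; nothing more can be done
None
```

I stacked all three cassettes flush in the middle of the plate, with the loaded one on top (about 3 N when lifted, against about 1.1–1.4 N for the other two), and handed the job in at about 29 s; `close_job` returned no verdict.

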